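Load a pigment cartridge into the tint doser

TASK

Load the red pigment cartridge into the tint doser: first hold its red patch squarely in front of the colour reader's dark window, one to two centimetres away, for about a second. Then lower its two lugs through the slots of the doser's round socket, push it down against the spring and twist it a quarter turn clockwise (seen from above) to the stop. It springs back if let go, so the program finishes while the gripper is still holding it pushed in and twisted; leave all the other things where they stand.

Things in the scene. Friction and masses are not known exactly. Their poses are not given: they have to be found in the camera images.
- cart_red: Red pigment cartridge, loose, upright, 95 mm tall, 110 to 210 g. White body 48 mm in diameter, 32 to 95 mm above its foot; red stripe on the cap, from the centre towards the patch. Steel neck below, 34 mm in diameter; at the foot (0 to 6 mm high) two lugs 8 mm wide along +y and -y, ends 54 mm apart. Origin: centre of the underside; z up, +x out through the red patch.
- cart_red_patch (a point): Middle of the red patch (28 mm wide, 34 mm high) on the side of the red cartridge's body, 24.5 mm from its axis along its +x and 62 mm above its foot.
- cart_green: Bystander: green-marked cartridge, same shape and origin as the red one, loose.
- cart_yellow: Bystander: yellow-marked cartridge, same shape and origin as the red one, loose.
- reader: Colour reader, fixed: grey block 70 mm (x) by 90 mm (y), 110 mm high, on a foot 80 by 100 by 8 mm. The dark window is on its front (-x). Origin: centre of the underside; +x points from front to back, so the cartridge's +x (patch) points along the reader's +x when it is read.
- eye (a point): Middle of the reader's dark window (50 by 46 mm), on its front face, 75 mm above the table.
- doser: Tint doser, fixed: white housing 62 mm high, from x -60 to +140 mm and y -80 to +80 mm, steel flange (96 mm in diameter) 8 mm thick on top, tilted screen at the rear up to 103 mm high. Origin: on the socket's axis at table height; z up. The socket's two slots lie along its +x and -x: the lugs enter when the cartridge's y axis lies along the doser's x, either way round.
- socket (a point): Centre of the socket's mouth at the flange's top, 70 mm above the table; axes as the doser. Round hole 39 mm in diameter, two slots 14 mm wide running outwards. The cartridge's foot comes to rest in it on an orange sprung plate 64 mm above the table, which can be pushed down to 49 mm. It can be twisted once its foot is 56 mm above the table or lower.
- press_plate (a joint): How far the sprung plate is pushed down, m: 0 at rest, 0.015 at its stop; the spring needs 4 N at the start and 11.5 N at the stop. While a twisted lug is caught under the flange it stays at about 0.008 or more.
- turn_ring (a joint): How far the sprung ring on the plate is turned clockwise seen from above, rad: 0 at rest (in line with the slots), 1.57 at its stop. Small dogs on it take the lugs along after about 0.1 rad of play; its return spring needs about 0.06 N m at the start and 0.3 N m at the stop, and no catch holds it.
- mug: Bystander: white mug, 82 mm in diameter, 90 mm high, loose; origin at the centre of the underside.
- paint_tin: Bystander: closed paint tin, 74 mm in diameter, 75 mm high, loose; origin at the centre of the underside.
- tape_roll: Bystander: yellow roll of tape lying flat, 76 mm in diameter, 24 mm high, loose; origin at the centre of the underside.
- brush_jar: Bystander: glass jar of brushes, 72 mm in diameter, jar 100 mm and brushes about 230 mm high, loose; origin at the centre of the underside.
- palette_knife: Bystander: palette knife lying on the table, loose.

How it is judged:
By the outcome, as a careful person would: the job done as asked, in the order asked, and still so for the second after the job is handed in, while the arm keeps its last pose, push and grip.
It also fails if it takes over 59 s, if anything falls off the work surface, if the arm or the gripper's body presses on something with over 40 N, if the wrist force passes 120 N, or if a joint passes its speed limit or range.

ROBOT

A 6-joint arm with a two-finger parallel gripper is mounted at the origin on the work surface. World frame = base frame: x ahead of the robot, y to its left, z up, the work surface at z = 0. Lengths are in m, angles in rad, forces in N, time in s.
With the tool pointing down it reaches from about 0.35 to 0.875 m from the base axis. Payload 15.5 kg.
Tool frame: the origin (TCP) lies between the finger pads; the fingertips stand 8 mm ahead of it and the grasp point (between the pads) lies 11 mm behind it; z points along the fingers, y is the line along which they close (so a half turn about z gives the same grasp; the last joint's range is limited). The gripper opens to 85 mm and grips with 20 to 120 N. Pads are 22 mm wide; open, the fingers measure 114 mm over their backs; the gripper's body (76 mm by 85 mm) begins 54 mm behind the grasp point. The pads swing forward as they close: fully open they stand 13 mm farther back than shut.
Start: joints at [-1.321, 0.494, 1.345, -0, 1.302, -0.096], TCP at [0.211, -0.588, 0.239] pointing down, gripper open.
Joint ranges: [-2.91, 2.91], [-0.82, 2.16], [0.22, 2.67], [-1.22, 4.37], [0.12, 2.79], [-3.08, 3.08]. Speed limits (rad/s): [1.89, 1.89, 2.57, 3.01, 3.01, 3.01].

INTERFACE

Orientations are given as a unit quaternion [w, x, y, z].
In Python, from plant import r gives the robot as it stands.
- The arm moves only by the tool jog_arm, never from a script. Its argument "targets" is text: rows parted by semicolons, each of 7 numbers parted by spaces: the finger opening in m, from 0 to 0.0854, then the shift along the tool's x, y, z in m, then the turn, a rotation vector about the tool's x, y, z in degrees. In form: claw tx ty tz wx wy wz; .... A call has 1 to 20 rows; each row is the pose to reach, as a shift and turn from the pose commanded when the call began, along the tool's axes at that moment; what a row does not reach only later rows make up. A row lasts 1/12 s, in which the tool goes at most 41.7 mm and 7.16 degrees, less where a joint would pass 70% of its speed; a pose out of reach is approached as far as the arm can. A call with a gripper value outside its range is refused whole. The fingers move at their own pace and stop on an object; "force" is the grip in N (left out, the last holds). Time passes only in rows, so rows that repeat a pose let the fingers close. It gives the time, the measured TCP pose, the force, the opening and the grip force at its end, in the units of the state.
- r.get_obs(): the state, without advancing time (a new reading comes with each control period).
- r.capture(name): name is "side" or "top"; returns a dict with "pixels" (420x560x3 uint8, red, green, blue), "fx", "fy", "cx", "cy" (pixels), "R" (3x3) and "t" (3): a world point X has camera coordinates R X + t. Camera axes: x right, y down, z forward; pixel columns grow to the right and rows downward; lengths in m; the calibration is good to about 2 mm. A picture is of the moment at which its call begins. There is no depth.
- r.hand_in(): hands the job in; it is judged then, once.
Trained networks look in a picture, given as the dict that the camera call returned (one of the last four; its "shot" number tells which), for a name from the list of things; names that differ only in an ending like _2 or _b are one class to them, and where a whole thing is asked for, a point or a joint stands for the part that bears it (a point fixed in the world has none). Each returns a list of dicts, best first, with "score" (0 to 1); they miss things now and then, are a little off and sometimes report something else, mostly with a low value. They report only what shows in the picture. A call takes as long as a camera call.
- r.boxes_of(picture, query): "rect" ([left, top, width, height] in pixels, round what is visible of it).
- r.cut_out(picture, query): "region" (420x560 bool, what is visible of it) and "rect" ([left, top, width, height] in pixels, round what is visible of it).
The state is a dict: "time": time; "qpos": joint angles; "joint_vel": joint speeds; "joint_torque": joint torques, N m; "tcp_pos": TCP position; "orientation": TCP orientation; "ft_force": force on the tool from outside, world axes, zero at the start; "wrist_torque": the same for the moment, N m; "grip_width": opening from 0.0 (shut) to 1.0 (fully open); "grasp_force": force on a finger pad.
Only numpy, scipy, OpenCV 4.12 (cv2) and the standard library are available. Lean on these libraries where they do the work, as an engineer would, in place of code of your own. Each camera call takes 0.05 s, during which the arm holds its last target. There are 200 camera calls.

## Working session

There is one attempt and no reset: what is moved stays moved. The work goes in short steps, Python scripts to look and compute and a tool call to move; the robot and the scene stay as the last step left them, time stands still between calls to the robot, and variables do not carry over. Pictures are saved under pics/ and viewed, at most 10 in all, crops included, and the job is handed in when it is done.

Besides the shell and the picture viewer there is one more tool, called after ">>>" as a command line: name --argument value ..., lists and objects as JSON in quotes. jog_arm: Moves the arm, as the interface text tells. Its arguments: {"type":"object","properties":{"targets":{"type":"string"},"force":{"type":"number"}},"required":["targets"]}

```bash
ls; mkdir -p pics
python3 - <<'E'
from plant import r
import cv2,numpy as np
o=r.get_obs();print(o)
for n in("side","top"):
    p=r.capture(n);cv2.imwrite(f"pics/{n}0.png",p["pixels"][:,:,::-1])
    print(n,p["fx"],p["cx"],p["cy"],p["R"],p["t"])
    for q in["cart_red","cart_red_patch","reader","doser","cart_green","cart_yellow","mug","brush_jar"]:
        print(q,[(d["rect"],round(d["score"],2)) for d in r.boxes_of(p,q)[:2]])
E
```

```text
pics
{'time': 0.0, 'qpos': array([-1.32149996e+00,  4.94216615e-01,  1.34610876e+00,  2.87563902e-05,
        1.30247675e+00, -9.54797141e-02]), 'joint_vel': array([ 1.23186347e-03,  1.22664294e-03, -3.92914254e-06, -8.27783269e-04,
       -1.49562604e-04, -5.96600641e-04]), 'joint_torque': array([-5.15680527e-03, -8.82149935e+01, -3.83877182e+01, -5.06845172e-04,
        9.89557273e-03,  6.12382337e-05]), 'tcp_pos': array([ 0.2111829 , -0.58788956,  0.23868703]), 'orientation': array([-6.04012693e-04,  9.85178418e-01,  1.71531684e-01, -3.26429116e-05]), 'ft_force': array([0.36826894, 0.0092242 , 0.32050058]), 'wrist_torque': array([ 0.07355168,  0.01436644, -0.04300585]), 'grasp_force': 0.0, 'grip_width': 0.9976670727497136}
side 398.83607479976604 282.99444894673013 205.9740699677092 [[-0.99219862 -0.12391901  0.01363764]
 [-0.07615043  0.51581459 -0.8533091 ]
 [ 0.09870672 -0.84769062 -0.52122701]] [0.52712154 0.12166826 1.03826832]
cart_red [([284.8, 213.2, 24.3, 36.6], 0.83), ([157.1, 282.5, 38.3, 50.1], 0.53)]
cart_red_patch [([285.7, 211.5, 24.7, 39.2], 0.81)]
reader [([188.4,
[... 247 characters left out ...]
200.7, 306.9, 49.7, 67.5], 0.91)]
brush_jar [([285.2, 93.2, 23.4, 68.7], 0.6)]
top 378.9857358516942 283.41440537356453 209.27489143683167 [[-0.01211111 -0.99951987  0.02851936]
 [-0.99515674  0.0092659  -0.09786315]
 [ 0.09755191 -0.02956646 -0.99479116]] [-0.05061458  0.54734877  1.03927441]
cart_red []
cart_red_patch [([240.6, 222.1, 19.5, 18.2], 0.74)]
reader [([222.4, 125.8, 44.8, 38.9], 0.76)]
doser [([309.7, 170.6, 70.1, 86.2], 0.61), ([188.6, 237.8, 23.4, 19.5], 0.55)]
cart_green [([141.1, 232.7, 30.7, 17.9], 0.78)]
cart_yellow [([191.0, 235.6, 21.9, 19.3], 0.54)]
mug [([92.1, 181.5, 43.2, 38.5], 0.63), ([425.2, 185.6, 73.5, 35.4], 0.44)]
brush_jar [([425.8, 187.0, 73.2, 35.7], 0.8)]
```

Run:
```python
import cv2
for n in("side","top"):
    a=cv2.imread(f"pics/{n}0.png")
    if n=="side":c=a[80:380,130:430]
    else:c=a[100:320,80:480]
    s=min(800/c.shape[1],600/c.shape[0])
    cv2.imwrite(f"pics/{n}0c.png",cv2.resize(c,None,fx=s,fy=s,interpolation=cv2.INTER_CUBIC))
```

```text
(no output)
```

View pics/side0c.png

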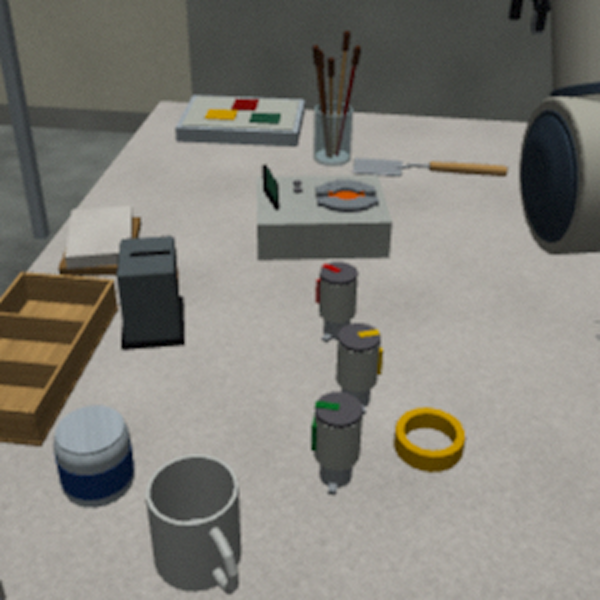

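View pics/top0c.png

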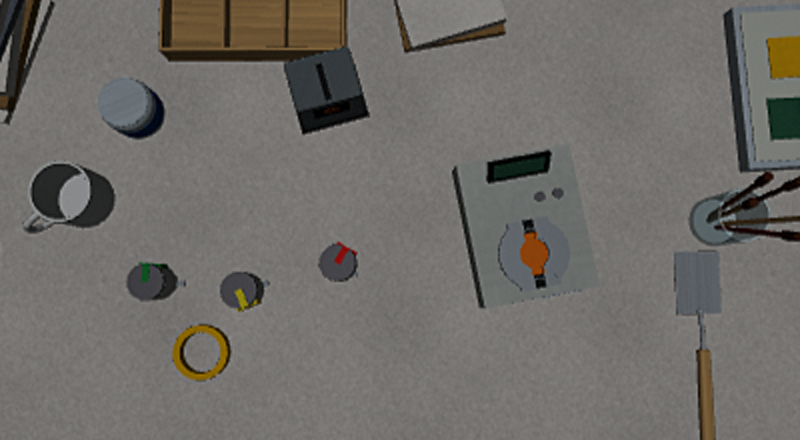

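The side view shows red at about (299,228) and the doser socket at about (303,177). In the top view, red is at about (249,231), the socket at about (347,226), and the reader at about (243,145) with its window facing down the image. I'll zoom in on each of these.

Run:
```python
import cv2,numpy as np
t=cv2.imread("pics/top0.png");s=cv2.imread("pics/side0.png")
def c(a,x,y,w,h,k):
    o=cv2.resize(a[y:y+h,x:x+w],None,fx=k,fy=k,interpolation=cv2.INTER_NEAREST)
    o=cv2.convertScaleAbs(o,alpha=1.6)
    for i in range(x-x%-10 if x%10 else x,x+w,10):
        cv2.line(o,((i-x)*k,0),((i-x)*k,6),(0,255,0),1);cv2.putText(o,str(i),((i-x)*k+1,14),0,.35,(0,255,0))
    for j in range(y,y+h):
        if j%10==0: cv2.line(o,(0,(j-y)*k),(6,(j-y)*k),(0,255,0),1);cv2.putText(o,str(j),(7,(j-y)*k+4),0,.35,(0,255,0))
    return o
A=np.hstack([c(t,235,215,33,37,8),c(t,220,122,46,50,6)[:296],np.zeros((296,4,3),np.uint8)])
B=np.hstack([c(s,280,208,33,37,8),c(s,184,194,46,60,6)[:296],np.zeros((296,4,3),np.uint8)])
C=np.hstack([np.vstack([A,B])[:,:]]);cv2.imwrite("pics/z1.png",C)
D=np.vstack([c(t,305,172,78,84,4)[:336],c(s,254,160,78,50,4)]);
E=cv2.resize(c(t,325,204,45,45,8),None,fx=1,fy=1)
F=c(s,280,165,45,25,8)
E=np.vstack([E,F[:D.shape[0]-E.shape[0]]]);D=D[:E.shape[0]]
cv2.imwrite("pics/z2.png",np.hstack([D,E]))
print(C.shape,D.shape,E.shape)
```

```text
(592, 544, 3) (536, 312, 3) (536, 360, 3)
```

View pics/z1.png

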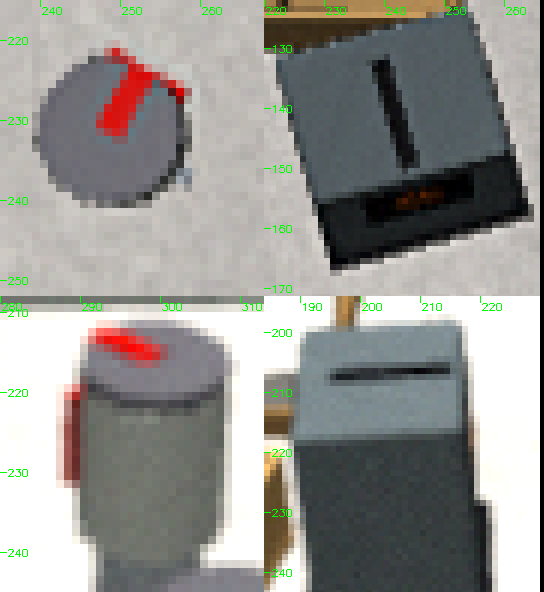

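View pics/z2.png

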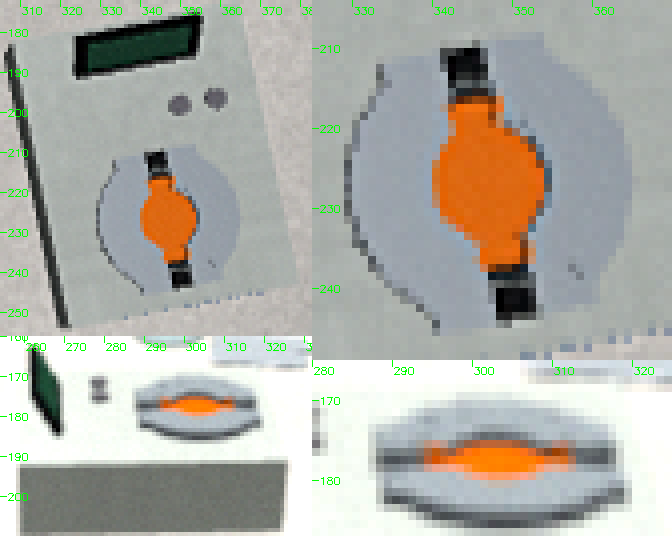

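Pixels read off:

| Feature | Top view | Side view |
|---|---|---|
| Red cap centre | (248.6,231) | (298.7,216.4) |
| Red cap stripe direction | (+4.2,-7.2) | – |
| Slot ends | (344,212) and (350.2,241) | – |
| Slot mid | (347.1,226.4) | (301.8,176.8) |
| Reader front top edge | (229,156.5)–(260.3,148) | (217,199)–(215.5,216) |

```bash
cat > h.py <<'E'
import numpy as np
from scipy.optimize import least_squares
def proj(c,X):
    p=c["R"]@np.array(X)+c["t"];return np.array([c["fx"]*p[0]/p[2]+c["cx"],c["fy"]*p[1]/p[2]+c["cy"]])
def ray(c,u):
    d=c["R"].T@np.array([(u[0]-c["cx"])/c["fx"],(u[1]-c["cy"])/c["fy"],1]);return -c["R"].T@c["t"],d
def onz(c,u,z):
    o,d=ray(c,u);return o+d*(z-o[2])/d[2]
def tri(cs,us):
    return least_squares(lambda X:np.hstack([proj(c,X)-u for c,u in zip(cs,us)]),[.5,0,.05]).x
E
python3 - <<'E'
from plant import r
from h import *
T=r.capture("top");S=r.capture("side")
np.set_printoptions(precision=4,suppress=True)
def f(n,ut,us,z):
    a=onz(T,ut,z);X=tri([T,S],[ut,us]);b=onz(S,us,z)
    print(n,"tri",X,"top@z",a,"side@z",b)
f("cap",(248.6,231),(298.7,216.4),.095)
f("socket",(347.1,226.4),(301.8,176.8),.07)
f("rdr front",(244.7,152.2),(216.3,207.5),.11)
def yaw(a,b,z):
    d=onz(T,b,z)-onz(T,a,z);return np.degrees(np.arctan2(d[1],d[0])),np.linalg.norm(d)
print("patch yaw",yaw((248.4,231.3),(252.5,224.1),.095), "from patch edge",yaw((258,227),(248.7,221.3),.079))
print("doser yaw",yaw((350.2,241),(344,212),.07),"left edge",yaw((320,253),(307,181),.062))
print("reader y axis",yaw((260.3,148),(229,156.5),.11))
print("rdr side edge",yaw((229,156.5),(221,131.5),.11),yaw((245,151),(238.5,132),.11))
for n,z in(("cart_green",.095),("cart_yellow",.095)):
    d=r.cut_out(T,n)[0];m=np.argwhere(d["region"]);c=m.mean(0)[::-1];print(n,onz(T,c,.08),d["score"])
E
```

```text
cap tri [0.486  0.0376 0.0909] top@z [0.4839 0.0373 0.095 ] side@z [0.4874 0.0439 0.095 ]
socket tri [ 0.4975 -0.2274  0.067 ] top@z [ 0.4945 -0.2269  0.07  ] side@z [ 0.501  -0.2219  0.07  ]
rdr front tri [0.6949 0.0468 0.1036] top@z [0.6903 0.0459 0.11  ] side@z [0.6946 0.0561 0.11  ]
patch yaw (np.float64(-29.912522145432753), np.float64(0.0216084497013476)) from patch edge (np.float64(57.92099167054126), np.float64(0.029086784398474896))
doser yaw (np.float64(10.525115478410008), np.float64(0.0799322592888687)) left edge (np.float64(9.109969964584755), np.float64(0.1995671014193437))
reader y axis (np.float64(105.24849073121976), np.float64(0.08507784216891236))
rdr side edge (np.float64(17.447792437477325), np.float64(0.07052288731397427)) (np.float64(18.3518770709821), np.float64(0.05401179987830575))
cart_green [0.4619 0.2811 0.08  ] 0.74
cart_yellow [0.449  0.1638 0.08  ] 0.63
```

```bash
cat >> h.py <<'E'
from scipy.spatial.transform import Rotation as Ro
def go(o,pos,th):
    """tool-frame shift (m) and rotvec (deg) from state o to a down-pointing pose with tool x at th deg"""
    q=np.array(o["orientation"]);A=Ro.from_quat(q[[1,2,3,0]])
    B=Ro.from_euler("z",th,degrees=True)*Ro.from_euler("x",180,degrees=True)
    return A.inv().apply(np.array(pos)-o["tcp_pos"]),np.degrees((A.inv()*B).as_rotvec())
def now(o):
    q=np.array(o["orientation"]);x=Ro.from_quat(q[[1,2,3,0]]).apply([[1,0,0],[0,0,1]])
    return o["tcp_pos"],np.degrees(np.arctan2(x[0][1],x[0][0])),x[1]
E
python3 - <<'E'
from plant import r
from h import *
o=r.get_obs();print(now(o),go(o,[.4855,.040,.2],150))
E
```

```text
(array([ 0.21126615, -0.58822179,  0.23928999]), np.float64(19.75567823771699), array([ 2.20340884e-05, -1.06270233e-05, -1.00000000e+00])) (array([ 0.4704377 , -0.49855315,  0.03928935]), array([ 1.64346612e-03,  6.18583548e-04, -1.30244322e+02]))
```

>>> jog_arm --targets "0.0854 0.4704 -0.4986 0.039 0 0 -130.2;0.0854 0.4704 -0.4986 0.039 0 0 -130.2;0.0854 0.4704 -0.4986 0.039 0 0 -130.2;0.0854 0.4704 -0.4986 0.039 0 0 -130.2;0.0854 0.4704 -0.4986 0.039 0 0 -130.2;0.0854 0.4704 -0.4986 0.039 0 0 -130.2;0.0854 0.4704 -0.4986 0.039 0 0 -130.2;0.0854 0.4704 -0.4986 0.039 0 0 -130.2;0.0854 0.4704 -0.4986 0.039 0 0 -130.2;0.0854 0.4704 -0.4986 0.039 0 0 -130.2;0.0854 0.4704 -0.4986 0.039 0 0 -130.2;0.0854 0.4704 -0.4986 0.039 0 0 -130.2;0.0854 0.4704 -0.4986 0.039 0 0 -130.2;0.0854 0.4704 -0.4986 0.039 0 0 -130.2;0.0854 0.4704 -0.4986 0.039 0 0 -130.2;0.0854 0.4704 -0.4986 0.039 0 0 -130.2;0.0854 0.4704 -0.4986 0.039 0 0 -130.2;0.0854 0.4704 -0.4986 0.039 0 0 -130.2;0.0854 0.4704 -0.4986 0.039 0 0 -130.2;0.0854 0.4704 -0.4986 0.039 0 0 -130.2"

```text
time: 2.77
tcp_pos: [0.4853, 0.04, 0.2003]
orientation: [-0.0, 0.26, 0.966, -0.0]
ft_force: [-1.3, -0.7, -0.8]
grip_width: 1.0
grasp_force: 0.0
```

Run:
```python
from plant import r
from h import *
import cv2
o=r.get_obs();print(now(o))
out=[]
for n in("side","top"):
    p=r.capture(n);a=p["pixels"][:,:,::-1].copy()
    P=o["tcp_pos"];A=Ro.from_quat(np.array(o["orientation"])[[1,2,3,0]])
    for v in([0,0,.008],[0,.0427,-.013],[0,-.0427,-.013]): print(n,proj(p,P+A.apply(v)))
    u=proj(p,P).astype(int);u[1]+=20 if n=="side" else 0
    x,y=u[0]-30,u[1]-50
    k=8 if n=="x" else 6
    c=cv2.convertScaleAbs(cv2.resize(a[y:y+90,x:x+60],None,fx=k,fy=k,interpolation=cv2.INTER_NEAREST),alpha=1.5)
    for i in range(x,x+60):
        if i%10==0: cv2.putText(c,"|"+str(i),((i-x)*k,10),0,.35,(0,255,0))
    for i in range(y,y+90):
        if i%10==0: cv2.putText(c,"-"+str(i),(0,(i-y)*k+3),0,.35,(0,255,0))
    out.append(c)
cv2.imwrite("pics/z3.png",np.hstack(out))
```

```text
(array([0.48531994, 0.04003973, 0.20027859]), np.float64(149.88347523122602), array([-1.28948994e-04, -1.06731464e-04, -9.99999986e-01]))
side [301.11339152 181.37831565]
side [290.73510294 180.08030884]
side [311.50906655 167.31189422]
top [244.83234252 228.74403743]
top [228.09733056 219.20092903]
top [260.27630576 237.45351888]
```

View pics/z3.png

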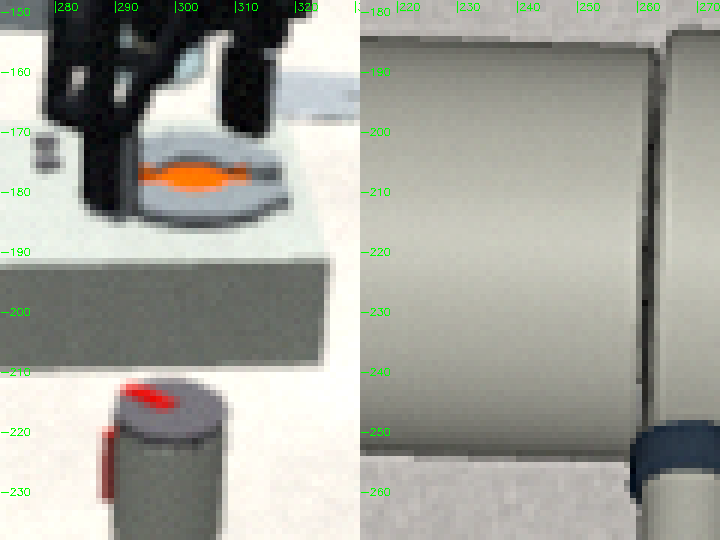

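Side view: the fingers straddle the cap line (cols 289 and 311.5, mid 300.3), and the cap is at col 298.7. That agrees to within 2–4 mm, so I'll descend and grip.

>>> jog_arm --targets "0.0854 0 0 0.02 0 0 0;0.0854 0 0 0.045 0 0 0;0.0854 0 0 0.07 0 0 0;0.0854 0 0 0.095 0 0 0;0.0854 0 0 0.115 0 0 0;0.0854 0 0 0.128 0 0 0;0.0854 0 0 0.135 0 0 0;0.0854 0 0 0.135 0 0 0;0.06 0 0 0.135 0 0 0;0.055 0 0 0.135 0 0 0;0.05 0 0 0.135 0 0 0;0.04 0 0 0.135 0 0 0;0.04 0 0 0.135 0 0 0;0.04 0 0 0.135 0 0 0;0.04 0 0 0.135 0 0 0;0.04 0 0 0.135 0 0 0" --force 60

```text
time: 4.2
tcp_pos: [0.486, 0.0399, 0.0663]
orientation: [0.001, 0.259, 0.966, 0.0]
ft_force: [-1.1, -2.6, 10.1]
grip_width: 0.548
grasp_force: 59.8
```

>>> jog_arm --targets "0.04 0 0 -0.01 0 0 0;0.04 0 0 -0.03 0 0 0;0.04 0 0 -0.055 0 0 0;0.04 0 0 -0.08 0 0 0;0.04 0 0 -0.095 0 0 0;0.04 0 0 -0.1 0 0 0;0.04 0 0 -0.1 0 0 0"

```text
time: 4.78
tcp_pos: [0.4861, 0.0401, 0.1666]
orientation: [0.001, 0.259, 0.966, 0.0]
ft_force: [0.9, -0.6, -2.3]
grip_width: 0.544
grasp_force: 61.8
```

Run:
```python
from plant import r
from h import *
import cv2
o=r.get_obs();print(now(o),o["ft_force"],o["grasp_force"])
P=o["tcp_pos"]
p=r.capture("side");a=p["pixels"][:,:,::-1].copy()
print(proj(p,P),"foot",proj(p,P-[0,0,.0663]))
x,y,k=260,130,8
c=cv2.convertScaleAbs(cv2.resize(a[y:y+75,x:x+80],None,fx=k,fy=k,interpolation=cv2.INTER_NEAREST),alpha=1.5)
for i in range(x,x+80,10): cv2.putText(c,"|"+str(i),((i-x)*k,10),0,.35,(0,255,0))
for i in range(y,y+75,10): cv2.putText(c,"-"+str(i),(0,(i-y)*k+3),0,.35,(0,255,0))
cv2.imwrite("pics/z4.png",c)
```

```text
(array([0.48608888, 0.04005576, 0.16656317]), np.float64(149.95275030740484), array([ 2.89102908e-03, -1.11752968e-04, -9.99995815e-01])) [ 0.87648477 -0.61579831 -2.33808653] 61.780253648757935
[300.39936281 190.76540894] foot [299.43730983 213.85410866]
```

View pics/z4.png

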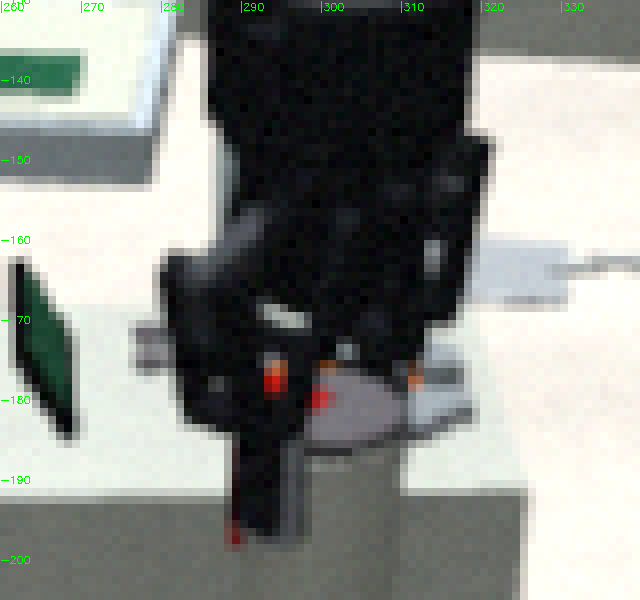

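The cartridge hangs upright, with the cap at about (304,181) and the patch's left edge at about (288,193). Now the reader pose.

Run:
```python
from plant import r
from h import *
T=r.capture("top");o=r.get_obs()
np.set_printoptions(precision=4,suppress=True)
print("eye from window",onz(T,(245.5,155.5),.075),"edge ends",onz(T,(260.3,148),.11),onz(T,(229,156.5),.11),"foot",onz(T,(262.5,157.5),.008),onz(T,(231,166.3),.008))
c=np.cos(np.radians(16.3));s=np.sin(np.radians(16.3))
e=np.array([.692,.048])
for g in(.06,.015):
    p=e-(.0245+g)*np.array([c,s]);print(p,go(o,[*p,.0793],196.3))
```

```text
eye from window [0.69   0.0463 0.075 ] edge ends [0.7014 0.0049 0.11  ] [0.679 0.087 0.11 ] foot [0.7002 0.0018 0.008 ] [0.6748 0.0928 0.008 ]
[0.6109 0.0243] (array([-0.1168,  0.0494,  0.0854]), array([ -0.0017,  -0.0252, -46.3477]))
[0.6541 0.0369] (array([-0.1479,  0.0819,  0.0854]), array([ -0.0017,  -0.0252, -46.3477]))
```

>>> jog_arm --targets "0.04 -0.02 0.009 0.015 0 0 -7;0.04 -0.04 0.017 0.03 0 0 -14;0.04 -0.06 0.026 0.045 0 0 -21;0.04 -0.08 0.034 0.06 0 0 -28;0.04 -0.1 0.042 0.075 0 0 -35;0.04 -0.1168 0.0494 0.0854 0 0 -42;0.04 -0.1168 0.0494 0.0854 0 0 -46;0.04 -0.1168 0.0494 0.0854 0 0 -46"

```text
time: 5.55
tcp_pos: [0.6107, 0.0242, 0.0773]
orientation: [-0.002, -0.14, 0.99, 0.0]
ft_force: [0.0, -0.5, -1.3]
grip_width: 0.546
grasp_force: 61.8
```

Run:
```python
from plant import r
from h import *
import cv2
o=r.get_obs();print(now(o),o["ft_force"])
out=[]
for n,x,y in(("side",185,190),("top",215,115)):
    p=r.capture(n);a=p["pixels"][:,:,::-1].copy();k=6
    print(n,proj(p,o["tcp_pos"]))
    c=cv2.convertScaleAbs(cv2.resize(a[y:y+90,x:x+65],None,fx=k,fy=k,interpolation=cv2.INTER_NEAREST),alpha=1.5)
    for i in range(x,x+65):
        if i%10==0: cv2.putText(c,"|"+str(i),((i-x)*k,10),0,.35,(0,255,0))
    for i in range(y,y+90):
        if i%10==0: cv2.putText(c,"-"+str(i),(0,(i-y)*k+3),0,.35,(0,255,0))
    out.append(c)
cv2.imwrite("pics/z5.png",np.hstack(out))
```

```text
(array([0.61072091, 0.02421938, 0.07728705]), np.float64(-163.84702559833278), array([-3.42839417e-03,  2.05961669e-04, -9.99994102e-01])) [ 0.02131471 -0.45091923 -1.27154383]
side [251.94721779 214.31585119]
top [253.72100001 184.131635  ]
```

View pics/z5.png

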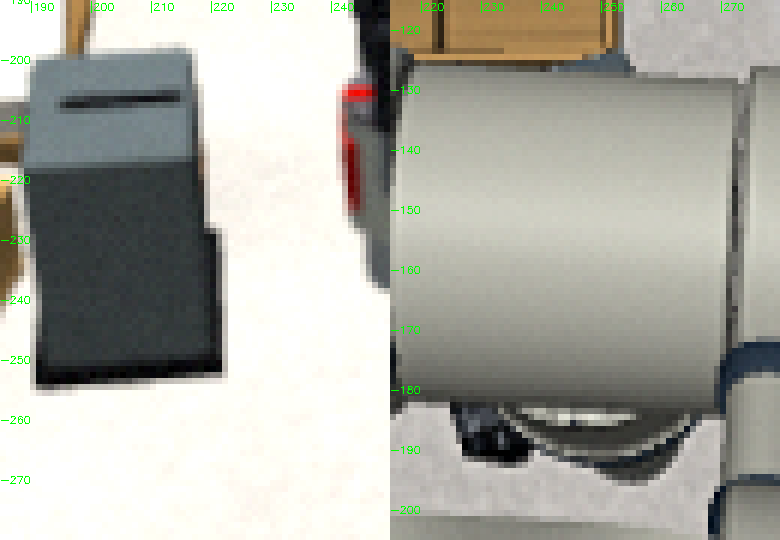

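Run:
```python
from plant import r
from h import *
S=r.capture("side");o=r.get_obs()
P=o["tcp_pos"].copy();ax=np.radians(16);c,s=np.cos(ax),np.sin(ax)
f=P-[0,0,.0663]
for y in(-.014,0,.014):
  for z in (.045,.079): print("patch",y,z,proj(S,f+[.0245*c-y*s,.0245*s+y*c,z]))
print("stripe end",proj(S,f+[.0245*c,.0245*s,.095]))
e=np.array([.692,.048,0])
for y,z in((.045,.11),(-.045,.11),(.045,.02)): print("front",y,z,proj(S,e+[-y*s,y*c,z]))
print("foot corner",proj(S,e+[-.005*c-.05*s,-.005*s+.05*c,.0]),proj(S,e+[-.005*c+.05*s,-.005*s-.05*c,.008]))
```

```text
patch -0.014 0.045 [242.54008963 218.36189407]
patch -0.014 0.079 [242.02771162 207.42864667]
patch 0 0.045 [242.90882689 221.26536548]
patch 0 0.079 [242.39693044 210.25668027]
patch 0.014 0.045 [243.28598512 224.23514447]
patch 0.014 0.079 [242.77472849 213.15042662]
stripe end [242.14987189 204.94351635]
front 0.045 0.11 [218.49191794 215.47567954]
front -0.045 0.11 [217.86814392 197.0594054 ]
front 0.045 0.02 [220.98444678 245.13860724]
foot corner [223.51990654 252.39026326] [222.29480226 227.89945665]
```

The reader's front edge is at about col 216.5 and the patch at about col 241.5, so the gap is about 62 mm. I'll advance 47 mm and hold.

>>> jog_arm --targets "0.04 -0.012 0 -0.002 0 0 0;0.04 -0.024 0 -0.002 0 0 0;0.04 -0.036 0 -0.002 0 0 0;0.04 -0.044 0 -0.002 0 0 0;0.04 -0.047 0 -0.002 0 0 0;0.04 -0.047 0 -0.002 0 0 0;0.04 -0.047 0 -0.002 0 0 0;0.04 -0.047 0 -0.002 0 0 0"

```text
time: 6.37
tcp_pos: [0.6557, 0.0371, 0.0818]
orientation: [-0.0, -0.139, 0.99, 0.0]
ft_force: [-0.4, 0.2, -2.0]
grip_width: 0.551
grasp_force: 61.8
```

Run:
```python
from plant import r
from h import *
import cv2
o=r.get_obs();print(now(o),o["ft_force"])
x,y,k=185,185,8
p=r.capture("side");a=p["pixels"][:,:,::-1].copy()
c=cv2.convertScaleAbs(cv2.resize(a[y:y+72,x:x+75],None,fx=k,fy=k,interpolation=cv2.INTER_NEAREST),alpha=1.5)
for i in range(x,x+75):
    if i%10==0: cv2.putText(c,"|"+str(i),((i-x)*k,10),0,.35,(0,255,0))
for i in range(y,y+72):
    if i%10==0: cv2.putText(c,"-"+str(i),(0,(i-y)*k+3),0,.35,(0,255,0))
cv2.imwrite("pics/z6.png",c)
ax=np.radians(16);f=o["tcp_pos"]-[0,0,.0663];cc,s=np.cos(ax),np.sin(ax)
for z in(.045,.079):print(proj(p,f+[.0245*cc,.0245*s,z]),proj(p,f+[.0395*cc,.0395*s,z]))
```

```text
(array([0.65570578, 0.03709757, 0.08180646]), np.float64(-164.06974484917967), array([-7.60046430e-04, -2.46556373e-05, -9.99999711e-01])) [-0.42888951  0.15023418 -1.9923231 ]
[224.72579735 221.72222535] [218.89552622 222.15280044]
[223.89382031 210.63936734] [217.96023096 211.05475821]
```

View pics/z6.png

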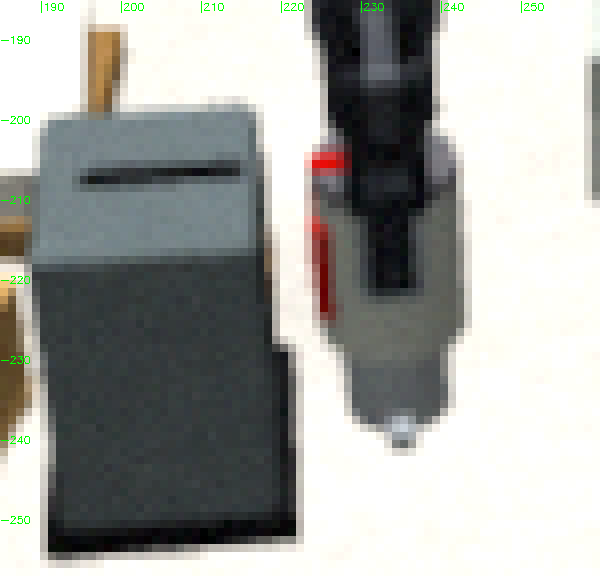

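The patch face is at about col 223.5 and the reader face at about col 217.3, so the gap is about 16 mm and square. I'll hold here, then back out and lift.

>>> jog_arm --targets "0.04 -0.001 0 0.002 0 0 0;0.04 -0.001 0 0.002 0 0 0;0.04 -0.001 0 0.002 0 0 0;0.04 -0.001 0 0.002 0 0 0;0.04 -0.001 0 0.002 0 0 0;0.04 -0.001 0 0.002 0 0 0;0.04 -0.001 0 0.002 0 0 0;0.04 -0.001 0 0.002 0 0 0;0.04 -0.001 0 0.002 0 0 0;0.04 -0.001 0 0.002 0 0 0;0.04 -0.001 0 0.002 0 0 0;0.04 -0.001 0 0.002 0 0 0;0.04 -0.001 0 0.002 0 0 0;0.04 -0.001 0 0.002 0 0 0;0.04 -0.001 0 0.002 0 0 0;0.04 -0.001 0 0.002 0 0 0;0.04 -0.001 0 0.002 0 0 0;0.04 -0.001 0 0.002 0 0 0"

```text
time: 7.92
tcp_pos: [0.6575, 0.0375, 0.0799]
orientation: [0.0, -0.139, 0.99, 0.0]
ft_force: [-0.7, 0.2, -2.0]
grip_width: 0.549
grasp_force: 61.8
```

>>> jog_arm --targets "0.04 0.01 0 0 0 0 0;0.04 0.03 0 -0.01 0 0 0;0.04 0.05 0 -0.03 0 0 0;0.04 0.07 0 -0.06 0 0 0;0.04 0.08 0 -0.08 0 0 0;0.04 0.08 0 -0.1 0 0 0;0.04 0.08 0 -0.1 0 0 0"

```text
time: 8.5
tcp_pos: [0.5818, 0.0152, 0.1839]
orientation: [0.003, -0.139, 0.99, -0.001]
ft_force: [1.8, 0.2, -0.3]
grip_width: 0.55
grasp_force: 61.8
```

Run:
```python
from plant import r
from h import *
o=r.get_obs();print(now(o),go(o,[.4955,-.225,.18],100))
```

```text
(array([0.58176661, 0.01523211, 0.1838644 ]), np.float64(-164.06032758058112), array([ 5.52896791e-03, -4.37445578e-04, -9.99984619e-01])) (array([ 0.14894161, -0.20729816,  0.00349246]), array([ 0.1654256 ,  0.31769086, 95.93911231]))
```

>>> jog_arm --targets "0.04 0.012 -0.016 0 0 0 7;0.04 0.024 -0.033 0 0 0 14;0.04 0.036 -0.05 0 0 0 21;0.04 0.048 -0.067 0 0 0 28;0.04 0.06 -0.085 0 0 0 35;0.04 0.072 -0.101 0 0 0 42;0.04 0.084 -0.118 0 0 0 49;0.04 0.096 -0.135 0 0 0 56;0.04 0.108 -0.152 0 0 0 63;0.04 0.12 -0.168 0 0 0 70;0.04 0.13 -0.184 0 0 0 77;0.04 0.14 -0.198 0 0 0 84;0.04 0.1477 -0.2087 0 0 0 91;0.04 0.1477 -0.2087 0 0 0 96;0.04 0.1477 -0.2087 0 0 0 96;0.04 0.1477 -0.2087 0 0 0 96"

```text
time: 9.83
tcp_pos: [0.4958, -0.2256, 0.1795]
orientation: [-0.0, 0.642, 0.767, 0.0]
ft_force: [0.8, 0.6, -1.8]
grip_width: 0.544
grasp_force: 62.0
```

```bash
cat > look.py <<'E'
from plant import r
from h import *
import cv2,sys
def look(name,views):
    out=[]
    for n,x,y,w,h,k in views:
        p=r.capture(n);a=p["pixels"][:,:,::-1].copy()
        c=cv2.convertScaleAbs(cv2.resize(a[y:y+h,x:x+w],None,fx=k,fy=k,interpolation=cv2.INTER_NEAREST),alpha=1.5)
        for i in range(x,x+w):
            if i%10==0: cv2.putText(c,"|"+str(i),((i-x)*k,10),0,.35,(0,255,0))
        for i in range(y,y+h):
            if i%10==0: cv2.putText(c,"-"+str(i),(0,(i-y)*k+3),0,.35,(0,255,0))
        out.append(c)
    cv2.imwrite("pics/"+name,np.hstack(out));return p
E
python3 - <<'E'
from look import *
o=r.get_obs();print(now(o),o["ft_force"])
p=look("z7.png",[("side",275,140,40,60,10),("top",325,190,40,60,10)])
s=r.capture("side");f=o["tcp_pos"]-[0,0,.0663];print("axis foot",proj(s,f),"if at z.07",proj(s,[f[0],f[1],.07]),"top",proj(p,[f[0],f[1],.07]))
E
```

```text
(array([ 0.49584212, -0.22564388,  0.17951535]), np.float64(100.11596138367048), array([-3.33204657e-04,  3.15013154e-04, -9.99999895e-01])) [ 0.77964418  0.58652009 -1.82512423]
axis foot [304.1396201  163.75503771] if at z.07 [303.56687414 176.36249782] top [346.62750837 225.90623972]
```

View pics/z7.png

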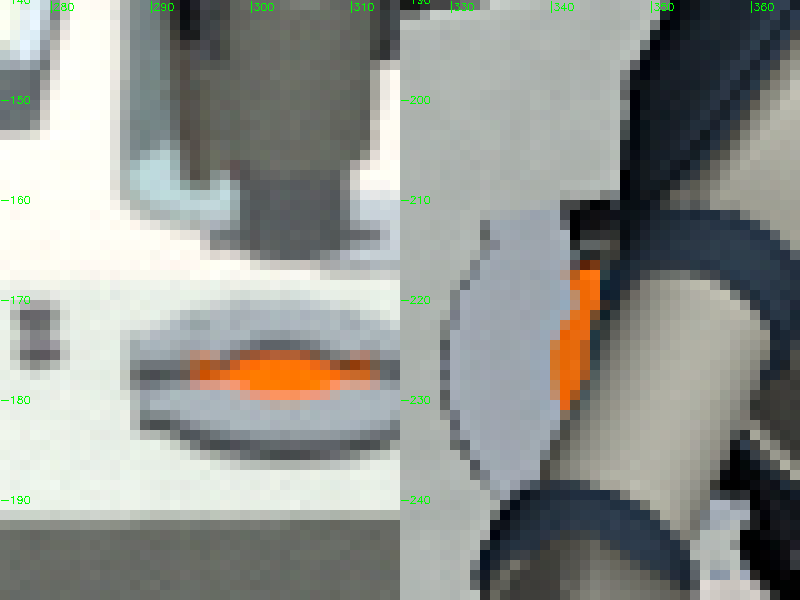

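In the side view the neck and lugs are centred at col 303.5 with the lugs at row 163.5. The socket centre is at about col 303.2, row 177, against a predicted 303.2, 177.2. It's aligned, so I'll lower it.

>>> jog_arm --targets "0.04 0 0 0.01 0 0 0;0.04 0 0 0.02 0 0 0;0.04 0 0 0.03 0 0 0;0.04 0 0 0.036 0 0 0;0.04 0 0 0.039 0 0 0;0.04 0 0 0.041 0 0 0;0.04 0 0 0.043 0 0 0;0.04 0 0 0.044 0 0 0;0.04 0 0 0.045 0 0 0;0.04 0 0 0.046 0 0 0;0.04 0 0 0.046 0 0 0;0.04 0 0 0.046 0 0 0" --force 80

```text
time: 10.98
tcp_pos: [0.4959, -0.2258, 0.134]
orientation: [0.0, 0.643, 0.766, 0.0]
ft_force: [0.6, -0.4, -2.1]
grip_width: 0.542
grasp_force: 82.0
```

>>> jog_arm --targets "0.04 0 0 0.001 0 0 0;0.04 0 0 0.002 0 0 0;0.04 0 0 0.003 0 0 0;0.04 0 0 0.004 0 0 0;0.04 0 0 0.005 0 0 0;0.04 0 0 0.006 0 0 0;0.04 0 0 0.007 0 0 0;0.04 0 0 0.008 0 0 0;0.04 0 0 0.008 0 0 0"

```text
time: 11.73
tcp_pos: [0.496, -0.2258, 0.1258]
orientation: [0.0, 0.643, 0.766, 0.0]
ft_force: [-0.1, 0.9, 3.8]
grip_width: 0.543
grasp_force: 82.4
```

The force is about 6 N, as expected for the spring, so the lugs are in the slots. Now I'll push down.

>>> jog_arm --targets "0.04 0 0 0.001 0 0 0;0.04 0 0 0.002 0 0 0;0.04 0 0 0.003 0 0 0;0.04 0 0 0.004 0 0 0;0.04 0 0 0.005 0 0 0;0.04 0 0 0.006 0 0 0;0.04 0 0 0.007 0 0 0;0.04 0 0 0.008 0 0 0;0.04 0 0 0.008 0 0 0;0.04 0 0 0.008 0 0 0"

```text
time: 12.57
tcp_pos: [0.496, -0.2258, 0.118]
orientation: [0.0, 0.643, 0.766, 0.0]
ft_force: [-1.1, 1.4, 8.5]
grip_width: 0.541
grasp_force: 82.9
```

>>> jog_arm --targets "0.04 0 0 0 0 0 4;0.04 0 0 0 0 0 8;0.04 0 0 0 0 0 12;0.04 0 0 0 0 0 16;0.04 0 0 0 0 0 20;0.04 0 0 0 0 0 24;0.04 0 0 0 0 0 28;0.04 0 0 0 0 0 32;0.04 0 0 0 0 0 36;0.04 0 0 0 0 0 40;0.04 0 0 0 0 0 44;0.04 0 0 0 0 0 48;0.04 0 0 0 0 0 52;0.04 0 0 0 0 0 56;0.04 0 0 0 0 0 60;0.04 0 0 0 0 0 60" --force 100

```text
time: 13.9
tcp_pos: [0.4961, -0.2259, 0.1181]
orientation: [0.0, 0.941, 0.339, 0.0]
ft_force: [-0.3, 0.7, 8.3]
grip_width: 0.544
grasp_force: 100.8
```

Run:
```python
from look import *
o=r.get_obs();print(now(o),o["ft_force"],o["wrist_torque"],o["qpos"])
```

```text
(array([ 0.49614414, -0.22585453,  0.1181274 ]), np.float64(39.69165316354921), array([ 6.32008666e-04, -4.30325960e-04, -9.99999708e-01])) [-0.34205687  0.65391144  8.3449029 ] [ 0.06077606 -0.00946827  0.18078711] [-5.36708098e-01  5.35047324e-01  1.67759060e+00 -5.82964064e-05
  9.28191556e-01  3.41373192e-01]
```

>>> jog_arm --targets "0.04 0 0 0 0 0 4;0.04 0 0 0 0 0 8;0.04 0 0 0 0 0 12;0.04 0 0 0 0 0 16;0.04 0 0 0 0 0 20;0.04 0 0 0 0 0 24;0.04 0 0 0 0 0 28;0.04 0 0 0 0 0 30;0.04 0 0 0 0 0 30"

```text
time: 14.65
tcp_pos: [0.4961, -0.226, 0.1181]
orientation: [0.0, 0.996, 0.086, 0.0]
ft_force: [-1.0, 0.3, 7.2]
grip_width: 0.541
grasp_force: 100.8
```

Run:
```python
from look import *
o=r.get_obs();print(now(o),o["ft_force"],o["wrist_torque"])
```

```text
(array([ 0.49611464, -0.22595911,  0.11809738]), np.float64(9.818102997397489), array([ 5.35258542e-04, -5.67614088e-04, -9.99999696e-01])) [-1.00438614  0.27899374  7.21676571] [-0.29517377  0.17712565  0.26978047]
```

>>> jog_arm --targets "0.04 0 0 0 0 0 2;0.04 0 0 0 0 0 4;0.04 0 0 0 0 0 4;0.04 0 0 0 0 0 4"

```text
time: 14.98
tcp_pos: [0.4961, -0.226, 0.1181]
orientation: [0.0, 0.999, 0.052, 0.0]
ft_force: [-0.8, -1.0, 7.8]
grip_width: 0.541
grasp_force: 100.8
```

Run:
```python
from look import *
o=r.get_obs();print(now(o),o["ft_force"],o["wrist_torque"])
```

```text
(array([ 0.49608275, -0.2259642 ,  0.11813955]), np.float64(5.963583231029865), array([ 5.36558205e-04, -6.49840576e-04, -9.99999645e-01])) [-0.80156942 -0.9988266   7.78912315] [-0.27333285  0.15437905  0.36365456]
```

>>> jog_arm --targets "0.04 0 0 0 0 0 2;0.04 0 0 0 0 0 4;0.04 0 0 0 0 0 4;0.04 0 0 0 0 0 4"

```text
time: 15.32
tcp_pos: [0.4957, -0.2259, 0.118]
orientation: [0.0, 1.0, 0.017, -0.0]
ft_force: [-1.6, -1.6, 7.7]
grip_width: 0.542
grasp_force: 100.9
```

Run:
```python
from look import *
o=r.get_obs();print(now(o),o["ft_force"],o["wrist_torque"])
```

```text
(array([ 0.49573635, -0.22587451,  0.1179871 ]), np.float64(1.9993412527567123), array([-3.03723053e-04, -5.30278162e-04, -9.99999813e-01])) [-1.61228509 -1.60045444  7.65037766] [-0.23342541  0.52965763  0.90391046]
```

The torque jumped to 0.90 N·m at 98°, which means the stop is reached. One last look.

Run:
```python
from look import *
look("z8.png",[("side",265,140,75,60,10)])
```

```text
(no output)
```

View pics/z8.png

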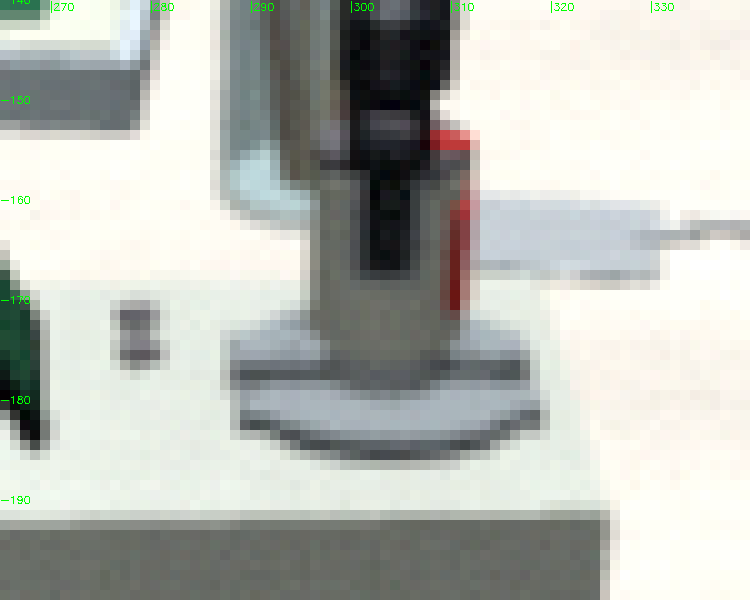

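The cartridge sits deep in the socket at about (303,178). Its patch points right (-x) at (310,166), so the twist is complete and the grip has not slipped. Handing in.

Run:
```python
from plant import r
print(r.hand_in())
```

```text
the job is handed in; nothing more can be done
None
```

The red cartridge was read about 15 mm from the reader window for well over a second, then pushed into the doser and twisted clockwise to the stop, and the job was handed in with the gripper still holding it there (no verdict was returned).

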